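# Put the rolls away in their trays

## Robot

A 7-joint arm with a two-finger parallel gripper is mounted at the origin on a cart in front of the work surface, level with it; the furniture and walls round the work are solid. World frame = base frame: x ahead of the robot, y to its left, z up, the work surface at z = 0. Lengths are in mm, angles in degrees, forces in N, time in s.
With the tool pointing down it reaches from about 400 to 900 mm from the base axis. Payload 5.5 kg.
Tool frame: the origin (TCP) lies at the very end of the fingers, on their centre line; the grasp point (between the pads) lies 19 mm behind it; z points along the fingers, y is the line along which they close (so a half turn about z gives the same grasp; the last joint's range is limited). The gripper opens to 92 mm and grips with 3 to 60 N. Pads are 19 mm wide; open, the fingers measure 130 mm over their backs; the gripper's body (75 mm by 190 mm) begins 47 mm behind the grasp point.
Start: joints at [92.086, 28.699, -24.465, 88.831, 12.651, 65.22, -12.049], TCP at [146.194, -633.346, 226.729] pointing down, gripper open.
Joint ranges: [-164.97, 164.97], [-17.58, 116.51], [-87.97, 89.64], [11.32, 138.91], [-80.73, 260.73], [10.89, 115.49], [-147.41, 147.41]. Speed limits (degrees/s): [147.25, 147.25, 180, 180, 180, 180, 180].

## Interface

Orientations are given as a 3x3 rotation matrix whose columns are the frame's x, y, z axes.
In Python, from bench import * gives the robot as it stands.
- The arm moves only by the shell command python3 -m pendant 'ROWS' [OPENING]. ROWS is JSON, a list that holds one entry, the list of rows, each a list of 4 numbers: the shift along the world's x, y, z in units of 0.04 m (1.0 is 0.04 m), then the turn about the world's z in units of 5 degrees (1.0 is 5 degrees). A call has 1 to 12 rows; each row shifts and turns the commanded pose from where the row before left it; what a row does not reach is not made up. A row lasts 1/10 s, in which the tool goes at most 50 mm and 8.59 degrees, less where a joint would pass 70% of its speed; a pose out of reach is approached as far as the arm can. A call with a number of a shift or a turn outside -1 to 1 is refused whole. A call with a gripper value outside its range is refused whole. OPENING is the opening, from 0 (shut) to 1 (fully open), set as the call begins (- or left out, the last holds). The fingers move at their own pace and stop on an object; the grip force is fixed at half the most. Time passes only in rows, so rows that do not move let the fingers close. It gives the time, the measured TCP pose, the force, the opening and the grip force at its end, in the units of the state.
- read_state(): the state, without advancing time (a new reading comes with each control period).
- read_camera(name): name is "scene" or "top" or "wrist"; returns the picture (420x560x3 uint8, red, green, blue); there is no depth.
- camera_params(name): a dict with "fx", "fy", "cx", "cy" (pixels), "k1" (the pictures are not rectified: a ray, as slopes to the right and down, at radius r is drawn at 1 + k1 r^2 times it, then the intrinsics apply), "rvec" (rotation vector, rad) and "tvec" (3), from world to camera coordinates, as OpenCV has them; the wrist camera has in their place "hand_eye" (4x4, takes a point from camera to tool coordinates, whose origin is the TCP and whose axes are the flange's). Camera axes: x right, y down, z forward; pixel columns grow to the right and rows downward; lengths in mm; the calibration is good to about 2 mm. A picture is of the moment at which its call begins: read the wrist's pose just before it. camera_params takes no time and is no camera call.
- close_job(): hands the job in; it is judged then, once.
The state is a dict: "time_s": time; "joints": joint angles; "dq": joint speeds; "tau": joint torques, N m; "tool_pos": TCP position; "tool_rot": TCP orientation; "force": force on the tool from outside, world axes, zero at the start; "torque": the same for the moment, N m; "width": opening from 0.0 (shut) to 1.0 (fully open); "grip_force": force on a finger pad.
Only numpy, scipy, OpenCV 4.12 (cv2) and the standard library are available. Lean on these libraries where they do the work, as an engineer would, in place of code of your own. Each camera call takes 0.05 s, during which the arm holds its last target. There are 200 camera calls.

## Task

Put the four rolls away in the round grey trays: the black tape roll in the largest tray, the small braid spool in the smallest, and both solder spools in the middle-sized one, the blue-flanged spool flat on its floor and the plain grey spool centred on top of it. Everything is to lie flat and come to rest, inside the rims; leave the white charger and the black phone battery where they are.

Things in the scene. Friction and masses are not known exactly. Their poses are not given: they have to be found in the camera images.
- tape_roll: Black adhesive-tape roll lying flat, with a tan cardboard core: the widest and lowest of the large rolls, diameter 60 to 62 mm, height 19 mm, 50 g. It acts as a solid disc (its hole cannot be used). Grasp across its diameter from above. Its origin is the centre of its underside, z up; it is round, so yaw does not matter.
- solder_blue: Solder spool with blue flanges, standing on one flange: diameter 54 mm, height 30 mm, 180 g. It acts as a solid cylinder. Grasp across its diameter. Its origin is the centre of its underside, z up; it is round, so yaw does not matter.
- solder_grey: Solder spool, plain grey, standing on one flange: diameter 50 mm, height 32 mm, 180 g. It acts as a solid cylinder. Grasp across its diameter. Its origin is the centre of its underside, z up; it is round, so yaw does not matter.
- braid_spool: Small spool of copper braid with white flanges, lying flat: diameter 36 mm, height 14 mm, 180 g. It acts as a solid disc. Grasp its upper half, so that the fingertips clear the tray's rim when it is set down. Its origin is the centre of its underside, z up; it is round, so yaw does not matter.
- tray_large: The largest of three shallow round grey plastic trays fixed to the bench top: inner diameter 90 mm, wall 3 mm (outer 96 mm), inner floor 2.5 mm and rim 8 mm above the bench. Origin: centre of its underside, on the bench; z up. The tape roll belongs here.
- tray_medium: The middle-sized of three shallow round grey plastic trays fixed to the bench top: inner diameter 72 mm, wall 3 mm (outer 78 mm), inner floor 2.5 mm and rim 8 mm above the bench. Origin: centre of its underside, on the bench; z up. The two solder spools belong here, grey on top of blue.
- tray_small: The smallest of three shallow round grey plastic trays fixed to the bench top: inner diameter 54 mm, wall 3 mm (outer 60 mm), inner floor 2.5 mm and rim 8 mm above the bench. Origin: centre of its underside, on the bench; z up. The braid spool belongs here.
- charger: White plug-in charger, a rounded block of 42 x 36 mm and 26 mm high, loose among the rolls. A bystander: leave it. Origin: centre of its underside; x along the 42 mm side, z up.
- battery: Flat black phone battery, 88 x 37 mm and 8 mm high, loose among the rolls. A bystander: leave it. Origin: centre of its underside; x along the 88 mm side, z up.

How it is judged:
By the outcome, as a careful person would: the job done as asked, in the order asked, and still so for the second after the job is handed in, with the robot touching nothing.
It also fails if it takes over 104 s, if anything falls off the work surface, if the arm or the gripper's body presses on something with over 40 N, if the wrist force passes 120 N, or if a joint passes its speed limit or range.

## Working session

There is one attempt and no reset: what is moved stays moved. The work goes in short steps, Python scripts to look and compute and a shell command to move; the robot and the scene stay as the last step left them, time stands still between calls to the robot, and variables do not carry over. Pictures are saved under pics/ and viewed, at most 14 in all, crops included, and the job is handed in when it is done.

```bash
mkdir -p pics; ls; python3 - <<'E'
from bench import *
import cv2
s=read_state();print(s)
for n in("top","scene"):
    im=read_camera(n);cv2.imwrite(f"pics/{n}0.png",im[:,:,::-1]);print(n,camera_params(n))
print(camera_params("wrist"))
E
```

```text
pics
{'time_s': 0.0, 'joints': array([ 92.08532662,  28.75630541, -24.45177887,  88.89138286,
        12.65071611,  65.21843357, -12.05009567]), 'dq': array([ 0.12406679, -0.0389169 ,  0.10809903, -0.04710379,  0.00548185,
        0.01187487,  0.03966648]), 'tau': array([-4.20571882e-05, -5.66593587e+01, -5.81586555e+00, -2.79121077e+01,
       -6.85475674e-02,  3.07547324e-02,  1.79198009e-04]), 'tool_pos': array([ 145.94957284, -632.68563536,  225.64924896]), 'tool_rot': array([[ 9.74386579e-01,  2.24879206e-01, -3.71283225e-04],
       [ 2.24879501e-01, -9.74384661e-01,  1.93437502e-03],
       [ 7.32280404e-05, -1.96832305e-03, -9.99998060e-01]]), 'force': array([-0.29168486,  0.40670012,  0.21082736]), 'torque': array([-0.03841464,  0.03789416,  0.00781955]), 'grip_force': 0.0, 'width': 0.9983187880750339}
top {'fx': 497.9959793541814, 'fy': 497.9959793541814, 'cx': 279.2107749329992, 'cy': 205.62980328988328, 'k1': -0.11709834925361277, 'rvec': array([ 2.14547775, -2.10386   ,  0.17270969]), 'tvec': array([ 70.12876015, 536.68665093, 991.15238657])}
scene {'fx': 440.7261702289747, 'fy': 440.7261702289747, 'cx': 274.0190862307636, 'cy': 206.95571617238988, 'k1': -0.011327527269046643, 'rvec': array([ 2.39884626, -0.66846198,  0.24047743]), 'tvec': array([-442.59246405,  293.68706801,  699.7950389 ])}
{'fx': 344.852465422855, 'fy': 344.852465422855, 'cx': 279.1765993691152, 'cy': 213.07516201736217, 'k1': -0.005965949176462863, 'hand_eye': array([[-3.64019345e-04, -9.62200484e-01, -2.72341875e-01,
         7.34635209e+01],
       [ 9.99999776e-01, -1.97472568e-04, -6.38943472e-04,
        -1.09359483e-01],
       [ 5.61011668e-04, -2.72342047e-01,  9.62200340e-01,
        -1.57912092e+02],
       [ 0.00000000e+00,  0.00000000e+00,  0.00000000e+00,
         1.00000000e+00]])}
```

View pics/top0.png

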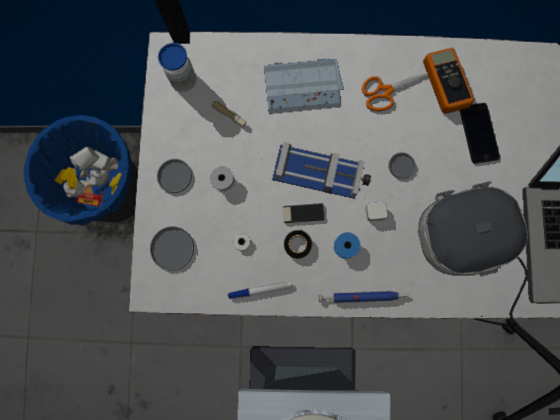

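View pics/scene0.png

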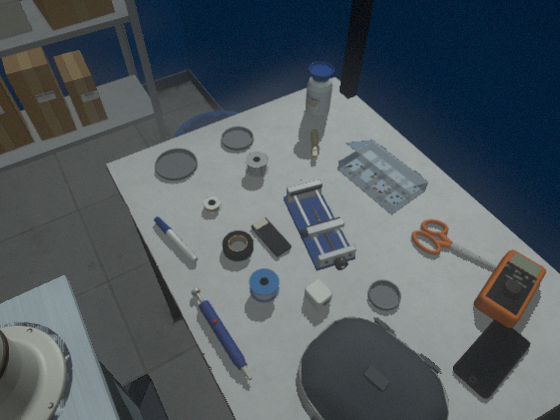

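The top view shows the large tray (173,249), medium tray (175,176) and small tray (402,166). The rolls are grey spool (222,179), braid (242,242), tape (298,244) and blue spool (347,246); the battery is at (303,213) and the charger at (376,211). The scene view agrees, with trays at (176,165), (237,139) and (384,295).

```bash
cat > h.py <<'E'
from bench import *
import cv2, numpy as np
def cam(name, st=None):
    p=camera_params(name); K=np.array([[p["fx"],0,p["cx"]],[0,p["fy"],p["cy"]],[0,0,1.]]); D=np.array([p["k1"],0,0,0.])
    if name=="wrist":
        T=np.eye(4);T[:3,:3]=st["tool_rot"];T[:3,3]=st["tool_pos"]; T=T@p["hand_eye"]; R=T[:3,:3];o=T[:3,3]
    else:
        R=cv2.Rodrigues(p["rvec"])[0].T; o=-R@p["tvec"]
    return K,D,R,o
def ray(c,px):
    K,D,R,o=c
    u=cv2.undistortPoints(np.array([[px]],float),K,D)[0,0]
    d=R@np.array([u[0],u[1],1]); return o,d/np.linalg.norm(d)
def plane(c,px,z):
    o,d=ray(c,px); return o+d*(z-o[2])/d[2]
def tri(rs):
    A=np.zeros((3,3));b=np.zeros(3)
    for o,d in rs:
        P=np.eye(3)-np.outer(d,d);A+=P;b+=P@o
    x=np.linalg.solve(A,b)
    return x,max(np.linalg.norm((np.eye(3)-np.outer(d,d))@(x-o)) for o,d in rs)
def proj(c,X):
    K,D,R,o=c
    return cv2.projectPoints(np.array([X],float),cv2.Rodrigues(R.T)[0],-R.T@o,K,D)[0][0,0]
def blob(mask,seed,rad):
    """centroid, area, minEnclosing of the component nearest to seed"""
    n,l,s,c=cv2.connectedComponentsWithStats(mask.astype(np.uint8))
    ok=[i for i in range(1,n) if s[i,4]>=4 and np.hypot(*(c[i]-seed))<rad]
    if not ok:return None
    i=max(ok,key=lambda i:s[i,4]); cs,_=cv2.findContours((l==i).astype(np.uint8),0,2)
    pts=cv2.convexHull(max(cs,key=len)); e=cv2.fitEllipse(pts) if len(pts)>4 else None
    return c[i],s[i,4],e,s[i]
E
python3 - <<'E'
from h import *
top=cv2.imread("pics/top0.png");sc=cv2.imread("pics/scene0.png")
S={"tray_large":((173,249),(176,165)),"tray_medium":((175,176),(237,139)),"tray_small":((402,166),(384,295)),
"grey":((222,177),(257,161)),"braid":((242,242),(211,205)),"tape":((298,244),(238,245)),"blue":((347,246),(264,280))}
for k,v in S.items():
    r=[];
    for n,im,sd in(("top",top,v[0]),("scene",sc,v[1])):
        g=im.max(2).astype(int);hs=cv2.cvtColor(im,cv2.COLOR_BGR2HSV)
        H,W=g.shape;yy,xx=np.mgrid[:H,:W];near=np.hypot(xx-sd[0],yy-sd[1])<(30 if "tray" in k else 9 if k in("grey","braid","blue") else 24)
        if "tray" in k: m=(g<135)
        elif k=="tape": m=g<75
        elif k=="blue": m=(hs[...,1]>110)&(hs[...,0]>90)&(np.hypot(xx-sd[0],yy-sd[1])<24)
        else: m=g<70
        b=blob(m&(near if k!="blue" else True),np.array(sd),20)
        if b is None: print(k,n,"none",g[sd[1]-4:sd[1]+5,sd[0]].tolist());continue
        e=b[2]; px=e[0] if e is not None and e[1][0]>0 and k in("tray_large","tray_medium","tray_small","tape") else b[0]
        r.append(ray(cam(n),px));print(k,n,np.round(px,1),b[1],e and np.round(e[1],1), np.round(plane(cam(n),px,{"grey":32,"blue":30,"braid":14,"tape":19}.get(k,8)),1))
    if len(r)==2:
        x,er=tri(r);print("  ->",np.round(x,1),round(er,1))
for i,(im,(x,y,w,h)) in enumerate(((top,(140,140,290,140)),)):
    cv2.imwrite("pics/crop%d.png"%i,cv2.resize(im[y:y+h,x:x+w],None,fx=2.75,fy=2.75))
E
```

```text
tray_large top [173.2 249.8] 1793 [46.2 49.6] [441.4 307.2   8. ]
tray_large scene [174.9 165.8] 1274 [35.7 45.5] [439.6 302.9   8. ]
  -> [441.4 308.6   2. ] 0.5
tray_medium top [175.3 177.1] 1125 [36.3 39.2] [601.7 311.5   8. ]
tray_medium scene [236.4 139.6] 761 [27.8 34.3] [599.4 307.3   8. ]
  -> [602.6 313.    2.1] 0.5
tray_small top [403. 167.] 709 [28.1 32.3] [ 633.7 -190.2    8. ]
tray_small scene [383.5 297.3] 993 [34.3 36.9] [ 632.1 -193.7    8. ]
  -> [ 635.4 -191.8    1.4] 0.0
grey top [220.9 177.2] 38 [6.  6.9] [597.4 207.2  32. ]
grey scene [256.2 158.7] 19 [3.7 5.5] [597.1 207.3  32. ]
  -> [597.3 207.2  32. ] 0.2
braid top [241. 241.] 37 [6.3 6.3] [463.  160.9  14. ]
braid scene [211.5 202.3] 23 [4.4 5.6] [461.9 160.5  14. ]
  -> [462.7 161.1  13.1] 0.5
tape top [297.7 244. ] 400 [28.1 28.5] [458.6  40.2  19. ]
tape scene [237.5 245.7] 480 [30.3 31.4] [455.7  33.9  19. ]
  -> [459.   40.1   8.7] 0.6
blue top [346.6 245.3] 499 [25.3 25.8] [456.6 -62.   30. ]
blue scene [263.9 281.9] 551 [27.  31.4] [456.7 -65.3  30. ]
  -> [457.6 -62.8  24.9] 0.5
```

View pics/crop0.png

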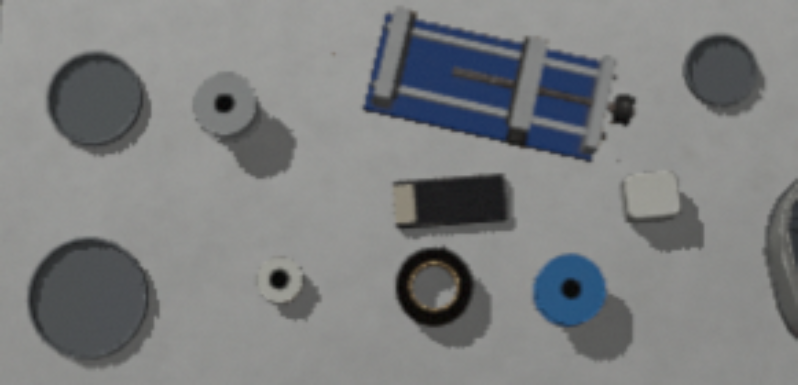

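```bash
python3 - <<'E'
from h import *
t,s=cam("top"),cam("scene")
for a,b in(((484,227),(376,377)),):
    print(tri([ray(t,a),ray(s,b)]))
for p in((505,325),(522,245),(425,235),(470,188),(470,272),(555,150),(315,400),(150,33),(132,312),(170,20)): print(p,np.round(plane(t,p,0)),np.round(plane(t,p,150)))
im=read_camera("wrist");cv2.imwrite("pics/w0.png",im[:,:,::-1])
im=cv2.imread("pics/top0.png")[230:420,380:560];cv2.imwrite("pics/c1.png",cv2.convertScaleAbs(cv2.resize(im,None,fx=3,fy=3),alpha=1.8))
E
```

```text
(array([ 484.94805012, -315.17944056,  134.8520919 ]), np.float64(0.5028076967707389))
(505, 325) [ 292. -410.    0.] [ 301. -343.  150.]
(522, 245) [ 465. -456.    0.] [ 450. -383.  150.]
(425, 235) [ 485. -237.    0.] [ 466. -195.  150.]
(470, 188) [ 591. -343.    0.] [ 558. -285.  150.]
(470, 272) [ 405. -335.    0.] [ 398. -279.  150.]
(555, 150) [ 686. -552.    0.] [ 639. -466.  150.]
(315, 400) [135.  -1.   0.] [166.   8. 150.]
(150, 33) [956. 399.   0.] [872. 352. 150.]
(132, 312) [306. 392.   0.] [313. 346. 150.]
(170, 20) [991. 353.   0.] [902. 312. 150.]
```

View pics/c1.png

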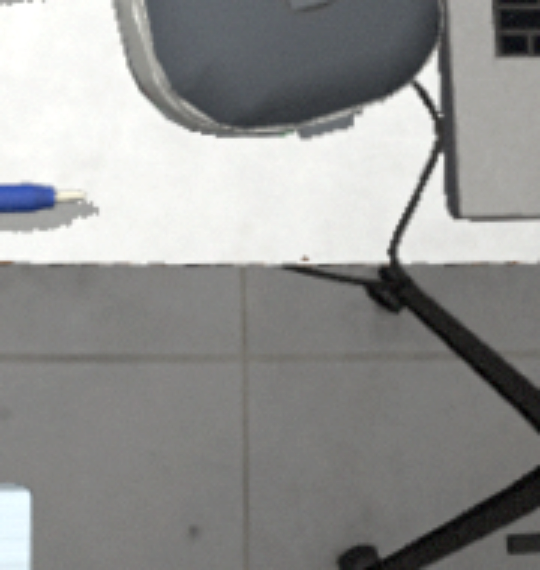

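View pics/w0.png

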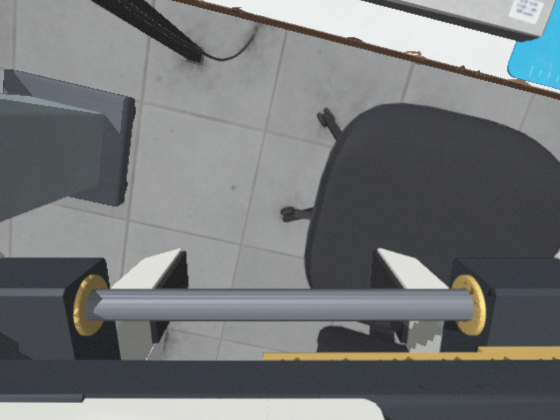

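The wrist view shows floor and chair under the tool, with the table edge at the top. The backpack top is at about 135 mm, so I'll climb and swing toward the tape roll.

```bash
python3 -m pendant '[[[0.3,0.3,0.3,-0.2],[0.7,0.7,0.3,-0.2],[0.7,0.8,0.2,-0.2],[0.7,0.8,0.2,-0.2],[0.7,0.8,0.2,-0.2],[0.7,0.8,0.2,-0.2],[0.7,0.8,0.2,-0.2],[0.7,0.8,0.2,-0.3],[0.7,0.8,0,-0.3],[0.7,0.8,0,-0.3],[0.4,0.5,0,-0.3],[0,0,0,0]]]' 0.85
```

```text
time_s: 1.35
tool_pos: [429.3, -312.6, 299.0]
tool_rot: [[1.0, 0.007, 0.002], [0.007, -1.0, 0.001], [0.002, -0.001, -1.0]]
force: [-0.1, -0.2, -0.3]
width: 0.847
grip_force: 0.0
```

```bash
python3 -m pendant '[[[0.07,0.5,0,0],[0.07,0.9,0,0],[0.07,1,-0.2,0],[0.07,1,-0.5,0],[0.07,1,-0.5,0],[0.07,1,-0.5,0],[0.07,1,-0.5,0],[0.07,1,-0.5,0],[0.07,0.9,-0.5,0],[0.07,0.5,-0.5,0],[0,0.4,0,0],[0,0,0,0]]]'
python3 - <<'E'
from h import *
s=read_state();im=read_camera("wrist");cv2.imwrite("pics/w1.png",im[:,:,::-1]);print(s["tool_pos"])
np.savez("w1.npz",p=s["tool_pos"],r=s["tool_rot"])
E
```

```text
time_s: 2.55
tool_pos: [453.0, 52.7, 150.2]
tool_rot: [[1.0, 0.003, -0.001], [0.003, -1.0, 0.001], [-0.001, -0.001, -1.0]]
force: [0.3, 0.5, 0.1]
width: 0.848
grip_force: 0.0
[453.01719016  52.6842821  150.227771  ]
```

View pics/w1.png

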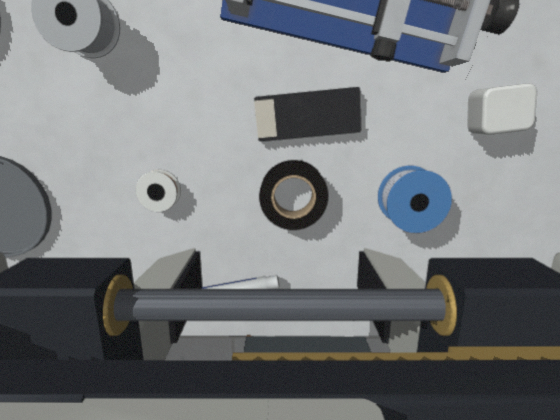

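The wrist view shows the tape at (294,195), the braid hole at (156,192), the blue hole at (420,203), the battery at (308,113) and the grey hole at (66,13).

```bash
cat >> h.py <<'E'
def nearmask(im,sd,r):
    H,W=im.shape[:2];yy,xx=np.mgrid[:H,:W];return np.hypot(xx-sd[0],yy-sd[1])<r
def wcam(f):
    d=np.load(f);return cam("wrist",{"tool_pos":d["p"],"tool_rot":d["r"]})
E
python3 - <<'E'
from h import *
im=cv2.imread("pics/w1.png");g=im.max(2);w=wcam("w1.npz");t=cam("top");s=cam("scene")
for k,sd,r,z,a,b in(("tape",(294,195),38,9.5,(297.7,244),(237.5,245.7)),("braid",(156,192),12,14,(241,241),(211.5,202.3)),("blue",(420,203),14,30,None,None),("grey",(66,13),12,32,(220.9,177.2),(256.2,158.7))):
    m=(g<70)&nearmask(im,sd,r);bl=blob(m,np.array(sd),20);px=bl[2][0] if k=="tape" else bl[0]
    print(k,np.round(px,1),bl[1],np.round(bl[2][1],1),np.round(plane(w,px,z),1),end=" ")
    if a is None:
        tm=cv2.imread("pics/top0.png");q=blob((tm.max(2)<80)&nearmask(tm,(347,245),8),np.array((347,245)),8);a=q[0]
        tm=cv2.imread("pics/scene0.png");q=blob((tm.max(2)<80)&nearmask(tm,(263,276),9),np.array((263,276)),9);b=q[0] if q else None
        print(a,b,end=" ")
    rs=[ray(w,px),ray(t,a)]+([ray(s,b)] if b is not None else [])
    x,e=tri(rs);print("3view",np.round(x,1),round(e,1))
E
```

```text
tape [293.4 194.9] 2157 [68.  69.3] [458.5  40.6   9.5] 3view [458.8  40.2   8.9] 0.8
braid [155.5 191.7] 210 [15.4 16.8] [462.  161.1  14. ] 3view [462.3 161.   13.7] 0.7
blue [419.1 202.1] 240 [16.  18.5] [457.4 -63.2  30. ] [347.11111111 244.57777778] [263.70212766 280.93617021] 3view [457.6 -63.2  29.8] 0.5
grey [65.4 13.1] 376 [19.8 23.7] [596.8 206.9  32. ] 3view [597.2 207.1  31.9] 0.4
```

```bash
python3 -m pendant '[[[0.14,-0.31,-0.4,0],[0,0,-0.8,0],[0,0,-0.8,0],[0,0,-0.6,0],[0,0,-0.4,0],[0,0,0,0],[0,0,0,0]]]'
```

```text
time_s: 3.3
tool_pos: [460.0, 37.1, 31.2]
tool_rot: [[1.0, -0.002, 0.0], [-0.002, -1.0, -0.001], [0.0, 0.001, -1.0]]
force: [0.7, 0.4, 1.0]
width: 0.849
grip_force: 0.0
```

```bash
python3 -m pendant '[[[-0.03,0.08,-0.1,0],[0,0,-0.3,0],[0,0,-0.16,0],[0,0,0,0],[0,0,0,0]]]'; python3 -m pendant '[[[0,0,0,0],[0,0,0,0],[0,0,0,0],[0,0,0,0],[0,0,0,0]]]' 0.4
```

```text
time_s: 3.8
tool_pos: [458.3, 41.6, 8.1]
tool_rot: [[1.0, 0.0, -0.001], [0.0, -1.0, 0.0], [-0.001, -0.0, -1.0]]
force: [-0.3, 0.4, 0.6]
width: 0.855
grip_force: 0.0
time_s: 4.3
tool_pos: [458.8, 41.4, 8.5]
tool_rot: [[1.0, -0.0, 0.0], [-0.0, -1.0, -0.0], [0.0, 0.0, -1.0]]
force: [-0.0, -0.8, 2.5]
width: 0.638
grip_force: 30.0
```

```bash
python3 -m pendant '[[[0,0,0.3,0],[0,0.2,0.7,0],[0,0.7,0.8,0],[0,0.9,0.7,0],[0,0.9,0.3,0],[0,0.8,0,0],[0,0.4,0,0],[0,0,0,0],[0,0,0,0]]]'
python3 - <<'E'
from h import *
s=read_state();im=read_camera("wrist");cv2.imwrite("pics/w2.png",im[:,:,::-1]);print(s["tool_pos"],s["width"],s["grip_force"])
np.savez("w2.npz",p=s["tool_pos"],r=s["tool_rot"])
E
```

```text
time_s: 5.2
tool_pos: [458.3, 197.0, 120.5]
tool_rot: [[1.0, 0.001, -0.0], [0.001, -1.0, -0.001], [-0.0, 0.001, -1.0]]
force: [0.1, -0.1, -0.5]
width: 0.642
grip_force: 30.0
[458.27050609 196.97723699 120.53995015] 0.6418664113181368 29.998572174663423
```

View pics/w2.png

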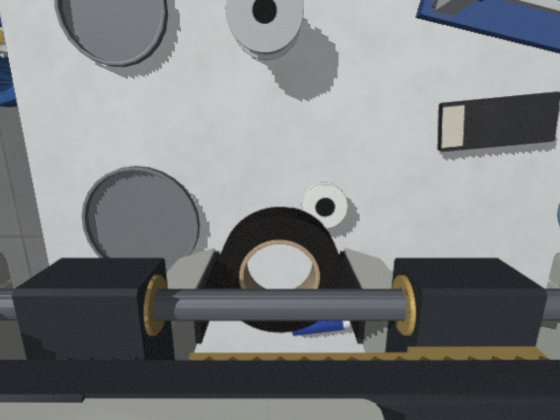

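The picture shows the tape held level between the fingers. The large tray is at (140,225), partly hidden below row 258, the medium tray at (112,20) and the braid at (325,206).

```bash
cat >> h.py <<'E'
from scipy.optimize import least_squares
def rimfit(c,im,sd,rad,keep,R,z=8,thr=140):
    """fit the outer rim circle on plane z from the outline of the dark blob's far side"""
    m=((im.max(2)<thr)&nearmask(im,sd,rad)).astype(np.uint8)
    cs,_=cv2.findContours(m,0,cv2.CHAIN_APPROX_NONE);p=max(cs,key=cv2.contourArea)[:,0]
    p=np.array([q for q in p if keep(q) and np.hypot(*(q-np.array(sd)))<rad-2])
    P=np.array([plane(c,q+0.0,z)[:2] for q in p])
    f=lambda v:np.hypot(*(P-v[:2]).T)-v[2]
    a=least_squares(f,[*P.mean(0),R],loss="soft_l1").x
    b=least_squares(lambda v:f([*v,R]),a[:2],loss="soft_l1").x
    return np.round(a,1),np.round(b,1),len(p)
E
python3 - <<'E'
from h import *
im=cv2.imread("pics/w2.png");w=wcam("w2.npz")
print(im.max(2)[215,70:220:3].tolist())
print(rimfit(w,im,(140,225),75,lambda q:q[0]<150 and q[1]<254,48))
print(rimfit(w,im,(112,15),65,lambda q:q[0]<115 and 1<q[1],39))
t=cv2.imread("pics/top0.png");c=cam("top")
print(rimfit(c,t,(173,249),33,lambda q:q[0]<178 and q[1]<254,48),rimfit(c,t,(175,176),28,lambda q:q[0]<180 and q[1]<180,39),rimfit(c,t,(402,166),22,lambda q:q[1]<170 and q[0]<405,30))
print("mid tri", tri([ray(w,(140,225)),ray(c,(173.2,249.8))]))
E
```

```text
[196, 196, 195, 197, 124, 58, 69, 74, 85, 114, 113, 113, 116, 113, 116, 111, 115, 112, 115, 115, 116, 111, 115, 114, 116, 114, 113, 117, 118, 116, 114, 113, 114, 116, 114, 115, 117, 116, 114, 116, 117, 118, 82, 118, 126, 151, 195, 194, 195, 194]
(array([444.8, 310.7,  48.3]), array([445. , 310.9]), 125)
(array([609.6, 307. ,  47.4]), array([604.1, 314.2]), 87)
(array([446.3, 312.2,  47. ]), array([445.5, 311.3]), 43) (array([606.4, 315.7,  38.4]), array([605.9, 315.3]), 34) (array([ 637.5, -187.9,   31. ]), array([ 638.3, -187. ]), 27)
mid tri (array([442.93522164, 310.34593823,   5.1737065 ]), np.float64(2.8026414608961945))
```

```bash
python3 -m pendant '[[[-0.1,0.6,0,0],[-0.1,0.8,-0.2,0],[-0.1,0.8,-0.5,0],[-0.03,0.5,-0.6,0],[0,0.15,-0.5,0],[0,0,-0.3,0],[0,0,-0.2,0],[0,0,0,0],[0,0,0,0]]]'
```

```text
time_s: 6.15
tool_pos: [446.1, 310.5, 28.7]
tool_rot: [[1.0, -0.002, 0.0], [-0.002, -1.0, -0.0], [0.0, 0.0, -1.0]]
force: [0.0, 0.5, -0.2]
width: 0.643
grip_force: 30.0
```

```bash
python3 -m pendant '[[[0,0,-0.2,0],[0,0,-0.15,0],[0,0,-0.07,0],[0,0,0,0],[0,0,0,0]]]'; python3 -m pendant '[[[0,0,0,0],[0,0,0,0],[0,0,0,0],[0,0,0.3,0],[0,0,0.8,0],[0,0,0.8,0],[0,-0.5,0.6,0],[0,-0.8,0.2,0],[0,-0.8,0,0],[0,-0.7,0,0],[0,-0.4,0,0],[0,0,0,0]]]' 0.8
python3 - <<'E'
from h import *
s=read_state();im=read_camera("wrist");cv2.imwrite("pics/w3.png",im[:,:,::-1]);print(s["tool_pos"])
np.savez("w3.npz",p=s["tool_pos"],r=s["tool_rot"])
E
```

```text
time_s: 6.65
tool_pos: [445.3, 311.5, 11.4]
tool_rot: [[1.0, 0.0, -0.0], [0.0, -1.0, -0.0], [-0.0, 0.0, -1.0]]
force: [0.6, 0.1, 0.4]
width: 0.64
grip_force: 30.0
time_s: 7.85
tool_pos: [445.7, 180.5, 120.2]
tool_rot: [[1.0, -0.004, 0.001], [-0.004, -1.0, -0.002], [0.001, 0.002, -1.0]]
force: [-0.2, 0.9, -0.5]
width: 0.802
grip_force: 0.0
[445.72171965 180.52450063 120.23715874]
```

View pics/w3.png

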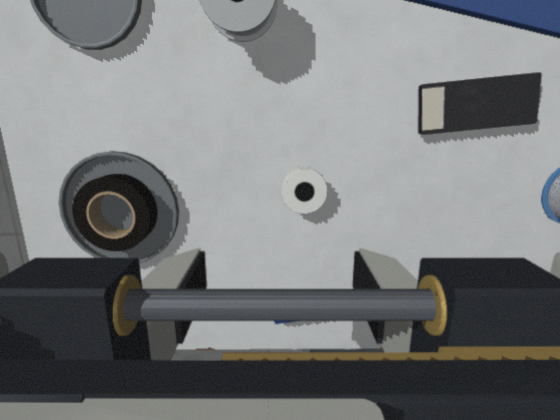

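The tape lies flat inside the large tray, at (115,212) in the image. The braid hole is at (304,191), so that's next.

```bash
python3 -m pendant '[[[0.2,-0.25,-0.2,0],[0.21,-0.24,-0.7,0],[0,0,-0.7,0],[0,0,-0.5,0],[0,0,-0.2,0],[0,0,0,0],[0,0,0,0]]]' 0.6
python3 - <<'E'
from h import *
s=read_state();im=read_camera("wrist");w=cam("wrist",s)
q=proj(w,(462.2,161,14));print(q,s["tool_pos"])
b=blob((im.max(2)<70)&nearmask(im,q,18),q,12)
if b: print(b[0],b[1],plane(w,b[0],14))
E
```

```text
time_s: 8.6
tool_pos: [462.3, 164.6, 27.9]
tool_rot: [[1.0, 0.001, 0.001], [0.001, -1.0, 0.001], [0.001, -0.001, -1.0]]
force: [0.5, -0.3, 0.5]
width: 0.596
grip_force: 0.0
[286.3708868  257.57517939] [462.26850906 164.6246252   27.90953809]
[286.41872792 257.94876325] 566 [461.98334079 160.97292982  14.        ]
```

```bash
python3 -m pendant '[[[0,-0.09,-0.2,0],[0,0,-0.2,0],[0,0,-0.1,0],[0,0,0,0],[0,0,0,0]]]'; python3 -m pendant '[[[0,0,0,0],[0,0,0,0],[0,0,0,0],[0,0,0,0],[0,0,0,0]]]' 0.2
```

```text
time_s: 9.15
tool_pos: [461.7, 160.3, 7.4]
tool_rot: [[1.0, 0.0, -0.0], [0.0, -1.0, -0.0], [-0.0, 0.0, -1.0]]
force: [-0.5, 0.2, -0.2]
width: 0.602
grip_force: 0.0
time_s: 9.65
tool_pos: [462.0, 160.4, 7.7]
tool_rot: [[1.0, 0.0, 0.0], [0.0, -1.0, 0.0], [0.0, -0.0, -1.0]]
force: [0.1, 1.3, 1.2]
width: 0.378
grip_force: 30.0
```

```bash
python3 -m pendant '[[[0,0,0.4,0],[0,-0.2,0.9,0],[0.1,-0.5,0.9,0],[0.4,-0.8,0.8,0],[0.5,-0.9,0.55,0],[0.5,-0.9,0,0],[0.5,-0.9,0,0],[0.5,-0.9,0,0],[0.5,-0.9,0,0],[0.3,-0.8,0,0],[0.15,-0.45,0,0],[0,0,0,0]]]'
python3 - <<'E'
from h import *
s=read_state();im=read_camera("wrist");cv2.imwrite("pics/w4.png",im[:,:,::-1]);print(s["tool_pos"])
np.savez("w4.npz",p=s["tool_pos"],r=s["tool_rot"])
E
```

```text
time_s: 10.85
tool_pos: [599.3, -133.8, 148.6]
tool_rot: [[1.0, -0.005, -0.001], [-0.005, -1.0, -0.001], [-0.001, 0.001, -1.0]]
force: [-0.7, -0.0, -2.8]
width: 0.377
grip_force: 30.0
[ 599.31971026 -133.76494793  148.62288207]
```

View pics/w4.png

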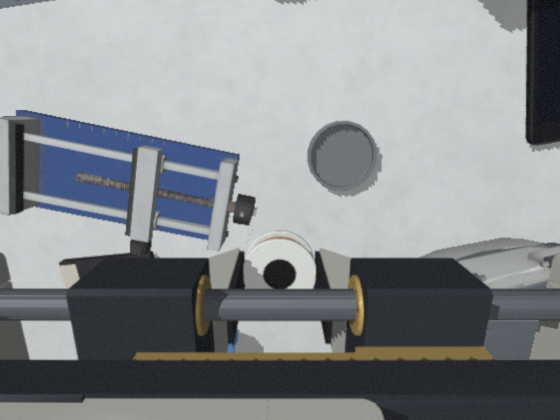

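The braid is held level. The small tray is at (342,156), with the backpack edge at about (480,250) and the fixture knob at (250,210).

```bash
python3 - <<'E'
from h import *
im=cv2.imread("pics/w4.png");w=wcam("w4.npz");c=cam("top")
a=rimfit(w,im,(342,156),46,lambda q:q[1]<152,30);b=rimfit(w,im,(342,156),46,lambda q:q[0]>342-5 and q[1]<190,30)
print(a,b,rimfit(w,im,(342,156),46,lambda q:q[0]<352 and q[1]<172,30))
m=blob((im.max(2)<105)&(im.max(2)>0)&nearmask(im,(342,156),46),np.array((342,156)),20);print(m[0],m[2],plane(w,m[2][0],5), tri([ray(w,m[2][0]),ray(c,(402.5,166.5))]))
for p in((440,250),(500,243),(548,240)):print(p,np.round(plane(w,p,60)),np.round(plane(w,p,100)))
E
```

```text
(array([ 637.4, -187.6,   30.1]), array([ 637.5, -187.6]), 91) (array([ 633.4, -186.4,   33.9]), array([ 635.1, -191. ]), 101) (array([ 639. , -186.8,   28.5]), array([ 637.9, -188.3]), 74)
[332.38207547 141.6509434 ] ((341.57611083984375, 154.78778076171875), (60.99180603027344, 65.04705047607422), 45.15336990356445) [ 639.43061656 -187.99438725    5.        ] (array([ 638.20718613, -190.84638749,   -4.019589  ]), np.float64(1.2284511546063113))
(440, 250) [ 573. -257.   60.] [ 589. -237.  100.]
(500, 243) [ 578. -302.   60.] [ 593. -275.  100.]
(548, 240) [ 580. -339.   60.] [ 595. -305.  100.]
```

```bash
python3 -m pendant '[[[0.3,-0.4,0,0.8],[0.4,-0.55,0,0.8],[0.25,-0.4,-0.3,0.8],[0,0,-0.7,0.8],[0,0,-0.7,0.8],[0,0,-0.6,0],[0,0,-0.4,0],[0,0,-0.2,0],[0,0,0,0],[0,0,0,0]]]'
```

```text
time_s: 11.9
tool_pos: [638.7, -183.3, 34.6]
tool_rot: [[0.94, 0.342, 0.002], [0.342, -0.94, -0.0], [0.001, 0.001, -1.0]]
force: [0.3, 0.5, -2.2]
width: 0.378
grip_force: 30.0
```

```bash
python3 -m pendant '[[[-0.02,-0.11,-0.2,0],[0,0,-0.2,0],[0,0,-0.13,0],[0,0,-0.05,0],[0,0,0,0],[0,0,0,0]]]'
```

```text
time_s: 12.5
tool_pos: [636.9, -188.3, 10.3]
tool_rot: [[0.94, 0.342, -0.0], [0.342, -0.94, -0.0], [-0.0, 0.0, -1.0]]
force: [-1.4, -0.3, -1.5]
width: 0.377
grip_force: 30.0
```

```bash
python3 -m pendant '[[[0,0,0,0],[0,0,0,0],[0,0,0,0],[0,0,0.3,0],[0,0,0.8,0],[0,0,0.9,0],[0,0,0.9,-0.8],[-0.3,0.4,0.5,-0.8],[-0.4,0.6,0,-0.8],[-0.3,0.4,0,-0.8],[0,0,0,-0.8],[0,0,0,0]]]' 0.65
python3 - <<'E'
from h import *
s=read_state();im=read_camera("wrist");cv2.imwrite("pics/w5.png",im[100:260,200:420,::-1]);print(s["tool_pos"])
E
```

```text
time_s: 13.7
tool_pos: [597.3, -131.4, 147.8]
tool_rot: [[1.0, 0.001, 0.002], [0.001, -1.0, -0.001], [0.002, 0.001, -1.0]]
force: [1.0, 0.2, -0.4]
width: 0.647
grip_force: 0.0
[ 597.3141706  -131.40386611  147.78357609]
```

View pics/w5.png

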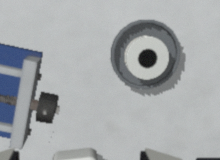

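The braid sits flat and centred in the small tray, at (148,58) in the crop. Next is the blue spool.

```bash
python3 -m pendant '[[[-0.4,0.2,0,0],[-0.8,0.35,0,0],[-0.9,0.45,0,0],[-0.8,0.4,-0.2,0],[-0.4,0.2,-0.5,0],[-0.2,0.1,-0.7,0],[0,0,-0.6,0],[0,0,-0.4,0],[0,0,-0.2,0],[0,0,0,0],[0,0,0,0]]]' 0.78
python3 - <<'E'
from h import *
s=read_state();im=read_camera("wrist");w=cam("wrist",s)
q=proj(w,(457.6,-63.2,30));print(q,s["tool_pos"])
b=blob((im.max(2)<70)&nearmask(im,q,22),q,12)
if b: print(b[0],b[1],plane(w,b[0],30))
E
```

```text
time_s: 14.85
tool_pos: [457.7, -64.3, 42.9]
tool_rot: [[1.0, 0.0, 0.001], [0.0, -1.0, -0.0], [0.001, 0.0, -1.0]]
force: [0.8, 1.5, -0.1]
width: 0.78
grip_force: 0.0
[277.49111797 258.4943203 ] [457.74643264 -64.33548483  42.85232704]
[277.60996564 258.87628866] 582 [457.37949203 -63.26321368  30.        ]
```

```bash
python3 -m pendant '[[[0,0.03,-0.25,0],[0,0,-0.3,0],[0,0,-0.2,0],[0,0,0,0],[0,0,0,0]]]'; python3 -m pendant '[[[0,0,0,0],[0,0,0,0],[0,0,0,0],[0,0,0,0],[0,0,0,0]]]' 0.4
```

```text
time_s: 15.4
tool_pos: [456.6, -62.8, 11.8]
tool_rot: [[1.0, 0.0, -0.001], [0.0, -1.0, 0.0], [-0.001, -0.0, -1.0]]
force: [-0.5, -0.3, 0.3]
width: 0.783
grip_force: 0.0
time_s: 15.9
tool_pos: [457.3, -63.1, 12.6]
tool_rot: [[1.0, -0.0, 0.001], [-0.0, -1.0, -0.0], [0.001, 0.0, -1.0]]
force: [-0.5, -1.6, 2.2]
width: 0.577
grip_force: 30.0
```

```bash
python3 -m pendant '[[[0,0,0.4,0],[0,0.2,0.8,0],[0,0.6,0.8,0],[0.1,0.8,0.7,0],[0.3,0.9,0.25,0],[0.4,0.9,0,0],[0.4,0.9,0,0],[0.4,0.9,0,0],[0.4,0.9,0,0],[0.4,0.8,0,0],[0.2,0.4,0,0],[0,0,0,0]]]'
python3 - <<'E'
from h import *
s=read_state();im=read_camera("wrist");cv2.imwrite("pics/w6.png",im[:,:,::-1]);print(s["tool_pos"])
np.savez("w6.npz",p=s["tool_pos"],r=s["tool_rot"])
E
```

```text
time_s: 17.1
tool_pos: [560.8, 233.0, 129.9]
tool_rot: [[1.0, 0.004, -0.0], [0.004, -1.0, 0.002], [-0.0, -0.002, -1.0]]
force: [0.3, 0.5, -2.2]
width: 0.582
grip_force: 30.0
[560.77338611 232.98849021 129.92138315]
```

View pics/w6.png

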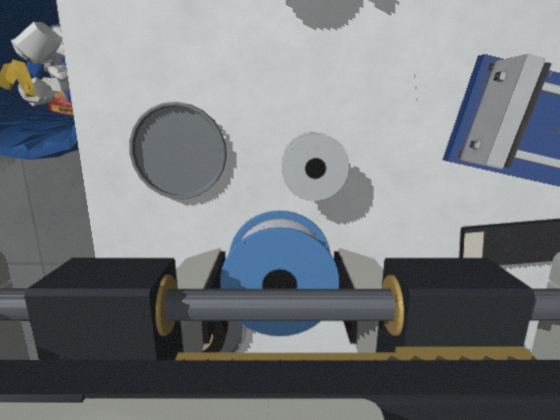

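The blue spool is held level. The medium tray is fully visible at (179,150), and the grey spool's hole is at (316,168).

```bash
python3 - <<'E'
from h import *
im=cv2.imread("pics/w6.png");w=wcam("w6.npz");c=cam("top")
print(rimfit(w,im,(179,150),60,lambda q:q[0]<175,39),rimfit(w,im,(179,150),60,lambda q:q[1]<150,39),rimfit(w,im,(179,150),60,lambda q:q[0]+q[1]<329,39))
b=blob((im.max(2)<70)&nearmask(im,(316,168),14),np.array((316,168)),12);print(b[0],plane(w,b[0],32))
b=blob((im.max(2)<70)&nearmask(im,(279,284),22),np.array((279,284)),22);print("held",b[0])
E
```

```text
(array([605.4, 315.9,  38.1]), array([605.3, 314.7]), 130) (array([602.1, 313.9,  41.4]), array([605. , 314.3]), 143) (array([605.1, 315.2,  38.7]), array([604.8, 314.9]), 137)
[315.15806452 167.9       ] [596.76163193 206.91708724  32.        ]
held [279.37993421 281.19736842]
```

```bash
python3 -m pendant '[[[0.3,0.5,0,0],[0.4,0.8,0,0],[0.3,0.5,-0.3,0],[0.1,0.25,-0.6,0],[0,0,-0.6,0],[0,0,-0.5,0],[0,0,-0.3,0],[0,0,0,0],[0,0,0,0]]]'
```

```text
time_s: 18.05
tool_pos: [605.3, 310.3, 38.8]
tool_rot: [[1.0, -0.001, 0.0], [-0.001, -1.0, -0.0], [0.0, 0.0, -1.0]]
force: [0.6, 0.3, -1.9]
width: 0.58
grip_force: 30.0
```

```bash
python3 -m pendant '[[[0,0.12,-0.15,0],[0,0,-0.25,0],[0,0,-0.15,0],[0,0,-0.05,0],[0,0,0,0],[0,0,0,0]]]'
```

```text
time_s: 18.65
tool_pos: [604.7, 316.1, 14.9]
tool_rot: [[1.0, 0.0, -0.0], [0.0, -1.0, -0.0], [-0.0, 0.0, -1.0]]
force: [-3.6, -1.8, 6.1]
width: 0.579
grip_force: 30.0
```

```bash
python3 -m pendant '[[[0,0,0,0],[0,0,0,0],[0,0,0,0],[0,0,0.3,0],[0,0,0.8,0],[0,0,0.8,0],[0,-0.4,0.7,0],[-0.1,-0.8,0,0],[-0.1,-0.8,0,0],[0,-0.5,0,0],[0,-0.2,0,0],[0,0,0,0]]]' 0.73
python3 - <<'E'
from h import *
s=read_state();im=read_camera("wrist");cv2.imwrite("pics/w7.png",im[:,:,::-1]);print(s["tool_pos"])
np.savez("w7.npz",p=s["tool_pos"],r=s["tool_rot"])
c=cam("wrist",s)
for sd,z in((proj(c,(605,315.5,32.5)),32.5),(proj(c,(597,207,32)),32)):
    b=blob((im.max(2)<70)&nearmask(im,sd,20),np.array(sd),16);print(sd,b and(b[0],b[1],plane(c,b[0],z)))
E
```

```text
time_s: 19.85
tool_pos: [597.7, 206.6, 119.0]
tool_rot: [[1.0, -0.002, 0.001], [-0.002, -1.0, -0.0], [0.001, 0.0, -1.0]]
force: [-0.0, -0.2, 0.3]
width: 0.735
grip_force: 0.0
[597.70367957 206.55512129 118.98947466]
[131.3641445  209.54608335] (array([130.3081761 , 209.83962264]), np.int32(318), array([604.77845509, 316.30529691,  32.5       ]))
[278.93150604 219.40104871] (array([279.11184211, 219.84868421]), np.int32(304), array([596.65264204, 206.86717168,  32.        ]))
```

View pics/w7.png

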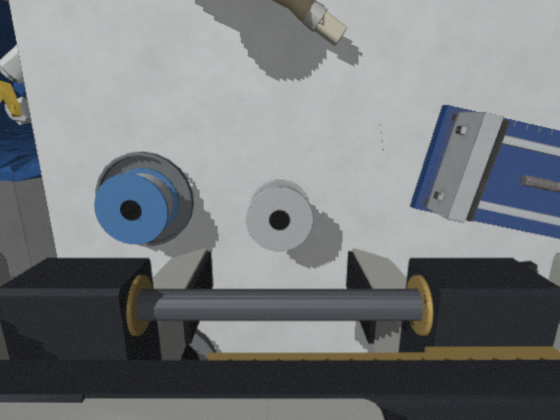

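The blue spool sits flat in the medium tray with its hole at (130,210), giving (605,316) mm. The grey hole is at (279,220), directly below the tool, so I'll descend.

```bash
python3 -m pendant '[[[-0.02,0,-0.4,0],[0,0,-0.7,0],[0,0,-0.6,0],[0,0,-0.3,0],[0,0,0,0],[0,0,0,0]]]'
```

```text
time_s: 20.5
tool_pos: [596.1, 209.0, 38.3]
tool_rot: [[1.0, 0.001, -0.0], [0.001, -1.0, 0.001], [-0.0, -0.001, -1.0]]
force: [-0.4, 0.1, -0.2]
width: 0.727
grip_force: 0.0
```

```bash
python3 -m pendant '[[[0.02,-0.05,-0.2,0],[0,0,-0.3,0],[0,0,-0.16,0],[0,0,0,0],[0,0,0,0]]]'; python3 -m pendant '[[[0,0,0,0],[0,0,0,0],[0,0,0,0],[0,0,0,0],[0,0,0,0]]]' 0.3
```

```text
time_s: 21.0
tool_pos: [596.8, 205.9, 11.7]
tool_rot: [[1.0, -0.0, -0.0], [-0.0, -1.0, -0.0], [-0.0, 0.0, -1.0]]
force: [-0.3, 1.0, -0.9]
width: 0.733
grip_force: 0.0
time_s: 21.5
tool_pos: [597.3, 206.1, 12.3]
tool_rot: [[1.0, -0.0, 0.001], [-0.0, -1.0, 0.0], [0.001, -0.0, -1.0]]
force: [-0.2, 0.7, 2.0]
width: 0.536
grip_force: 30.0
```

```bash
python3 -m pendant '[[[0,0,0.3,0],[0,0,0.8,0],[-0.3,0,0.9,0],[-0.4,0.4,0.7,0],[-0.3,0.4,0.2,0],[0,0,0,0],[0,0,0,0]]]'
python3 - <<'E'
from h import *
s=read_state();im=read_camera("wrist");cv2.imwrite("pics/w8.png",im[:,:,::-1]);print(s["tool_pos"])
c=cam("wrist",s);z=32.5
sd=proj(c,(604.8,316,32.5));b=blob((im.max(2)<70)&nearmask(im,sd,20),np.array(sd),16);print(sd,b and(b[0],b[1],plane(c,b[0],z)))
t=read_camera("top");cv2.imwrite("pics/top1.png",t[:,:,::-1]);ct=cam("top");q=proj(ct,(604.8,316,32.5));bt=blob((t.max(2)<80)&nearmask(t,q,6),q,6);print(q,bt and bt[:2])
if bt: print(plane(ct,bt[0],z))
R=[ray(c,b[0]),ray(wcam("w7.npz"),(130.3,209.8))]+([ray(ct,bt[0])] if bt else [])
print(tri(R))
E
```

```text
time_s: 22.2
tool_pos: [555.9, 238.5, 127.3]
tool_rot: [[1.0, 0.002, -0.001], [0.002, -1.0, -0.001], [-0.001, 0.001, -1.0]]
force: [0.4, 0.2, -2.2]
width: 0.536
grip_force: 30.0
[555.9121433  238.47142899 127.27806227]
[172.63524606 150.37526921] (array([172.18235294, 150.51764706]), np.int32(340), array([604.69756104, 316.33697382,  32.5       ]))
[170.92098316 173.06697372] None
(array([604.66505685, 316.50334968,  32.02087243]), np.float64(0.023824994375948153))
```

```bash
python3 -m pendant '[[[0.3,0.45,0,0],[0.45,0.75,0,0],[0.33,0.5,-0.2,0],[0.15,0.25,-0.5,0],[0,0,-0.5,0],[0,0,-0.2,0],[0,0,0,0],[0,0,0,0]]]'
```

```text
time_s: 23.1
tool_pos: [606.4, 315.1, 71.8]
tool_rot: [[1.0, -0.001, -0.0], [-0.001, -1.0, -0.001], [-0.0, 0.001, -1.0]]
force: [-0.4, -0.2, -1.5]
width: 0.534
grip_force: 30.0
```

```bash
python3 -m pendant '[[[-0.03,0.03,-0.2,0],[0,0,-0.2,0],[0,0,-0.1,0],[0,0,0,0],[0,0,0,0],[0,0,0,0]]]'
```

```text
time_s: 23.7
tool_pos: [605.3, 317.2, 52.3]
tool_rot: [[1.0, -0.0, 0.001], [-0.0, -1.0, 0.0], [0.001, -0.0, -1.0]]
force: [-0.1, 0.4, -1.4]
width: 0.537
grip_force: 30.0
```

```bash
python3 -m pendant '[[[0,-0.02,-0.1,0],[0,0,-0.06,0],[0,0,-0.03,0],[0,0,0,0],[0,0,0,0],[0,0,0,0]]]'
```

```text
time_s: 24.3
tool_pos: [605.0, 316.0, 44.9]
tool_rot: [[1.0, -0.0, 0.0], [-0.0, -1.0, -0.0], [0.0, 0.0, -1.0]]
force: [-3.0, -2.9, 5.0]
width: 0.539
grip_force: 30.0
```

Contact force is 5 N, so I'll release and back off to look.

```bash
python3 -m pendant '[[[0,0,0,0],[0,0,0,0],[0,0,0,0],[0,0,0.3,0],[0,0,0.8,0],[0,0,0.8,0],[-0.1,-0.4,0.6,0],[-0.4,-0.7,0,0],[-0.4,-0.7,0,0],[-0.3,-0.3,0,0],[0,0,0,0],[0,0,0,0]]]' 0.7
python3 - <<'E'
from h import *
s=read_state();im=read_camera("wrist");print(s["tool_pos"])
c=cam("wrist",s);z=64.5
sd=proj(c,(604.8,316,z));b=blob((im.max(2)<70)&nearmask(im,sd,20),np.array(sd),16);print(sd,b and(b[0],b[1],plane(c,b[0],z)))
t=read_camera("top");sc=read_camera("scene")
cv2.imwrite("pics/end.png",np.vstack([cv2.resize(t[140:280,140:440],(600,280)),cv2.resize(sc[100:260,120:420],(600,320))])[:,:,::-1])
E
```

```text
time_s: 25.5
tool_pos: [557.8, 232.8, 145.4]
tool_rot: [[1.0, -0.0, 0.002], [-0.0, -1.0, 0.001], [0.002, -0.001, -1.0]]
force: [0.6, 1.1, -0.2]
width: 0.699
grip_force: 0.0
[557.76043582 232.77533083 145.41705801]
[158.79731747 155.65553527] (array([158.5511811 , 156.20734908]), np.int32(381), array([604.42286302, 316.20555899,  64.5       ]))
```

View pics/end.png

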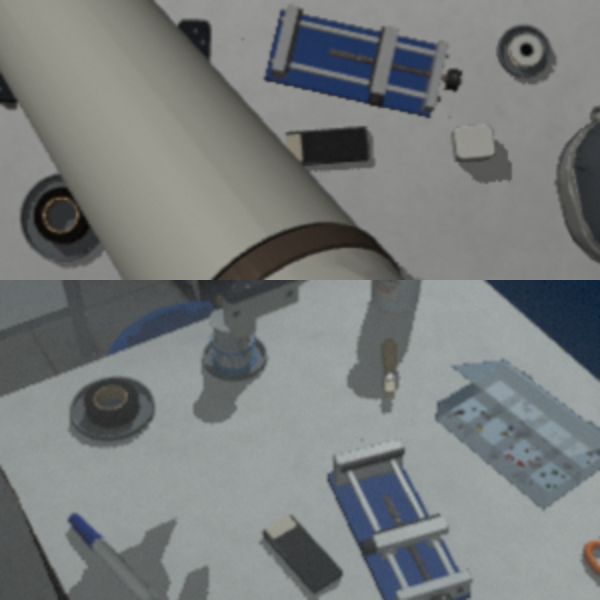

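The tape is inside the large tray at (62,215) and the braid inside the small tray at (525,50). The grey spool is stacked on the blue at (234,345), about 0.3 mm off its centre. The battery and charger are where they were, so I'm handing the job in.

```bash
python3 -c "
from bench import *
print(close_job())"
```

```text
the job is handed in; nothing more can be done
None
```

The job is handed in at about 26 s on the robot's clock: all four rolls lie flat in their trays, with the grey spool centred on the blue one to within about 0.5 mm by camera, and the charger and battery were not touched; the judge's verdict was not shown.

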